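Set and lock the slide dryer's air pressure, then open its outlet valve

ROBOT

A 6-joint arm with a two-finger parallel gripper is mounted at the origin on the work surface. World frame = base frame: x ahead of the robot, y to its left, z up, the work surface at z = 0. Lengths are in m, angles in rad, forces in N, time in s.
With the tool pointing down it reaches from about 0.35 to 0.775 m from the base axis. Payload 5.5 kg.
Tool frame: the origin (TCP) lies on the centre line of the jaws, within the pads' length; the fingertips stand 11 mm ahead of it and the grasp point (between the pads) lies 8 mm behind it (env.tip_extent is the distance from the TCP to the fingertips, in m); z points along the fingers, y is the line along which they close (so a half turn about z gives the same grasp; the last joint's range is limited). The gripper opens to 85 mm and grips with 20 to 120 N. Pads are 22 mm wide; open, the fingers measure 114 mm over their backs; the gripper's body (76 mm by 85 mm) begins 54 mm behind the grasp point. The pads swing forward as they close: fully open they stand 13 mm farther back than shut.
Start: joints at [-1.422, 0.313, 0.046, 1.304, 0, 1.431], TCP at [0.164, -0.551, 0.242] pointing down, gripper open.
Joint ranges: [-2.76, 2.76], [-0.86, 1.69], [-1.03, 1.26], [-2.2, 2.34], [-1.47, 1.5], [-3.14, 3.14]. Speed limits (rad/s): [2.57, 2.57, 3.14, 3.14, 3.14, 3.14].

INTERFACE

Orientations are given as a unit quaternion [w, x, y, z].
In Python, from workcell import env gives the robot as it stands.
- The arm moves only by the shell command python3 -m jog 'ROWS' [FORCE]. ROWS is JSON, a list of rows, each a list of 5 numbers: the gripper's target within -1 to 1 (shut at 1, half-way at 0, fully open at -1), then the shift along the tool's x, y, z in m, then the turn about the tool's z in degrees. In form: [[fingers, tx, ty, tz, turn], ...]. A call has 1 to 5 rows; each row shifts and turns the commanded pose from where the row before left it, along the tool's axes as they then stand; what a row does not reach is not made up. A row lasts 1/12 s, in which the tool goes at most 41.7 mm and 7.16 degrees, less where a joint would pass 70% of its speed; a pose out of reach is approached as far as the arm can. A call is refused whole if a number of a shift passes 0.0417 or a number of a turn 7.16, either way. A call with a gripper value outside its range is refused whole. The fingers move at their own pace and stop on an object; FORCE is the grip in N (left out, the last holds). Time passes only in rows, so rows that do not move let the fingers close. It gives the time, the measured TCP pose, the force, the opening and the grip force at its end, in the units of the state.
- env.get_state(): the state, without advancing time (a new reading comes with each control period).
- env.read_camera(name): name is "scene" or "top" or "wrist"; returns a dict with "img" (480x640x3 uint8, red, green, blue), "fov_y" (degrees; the focal length in pixels is half the picture's height over the tangent of half this angle, whatever the lens; pixels are square), "cx", "cy" (the principal point, pixels), "D" ([k1, k2, p1, p2, k3] as OpenCV has them; the pictures are not rectified), "T" (4x4, takes a point from camera to world coordinates). Camera axes: x right, y up, looking along -z (the intrinsics and any distortion apply to the point x, -y, -z); pixel columns grow to the right and rows downward; lengths in m; the calibration is good to about 2 mm. A picture is of the moment at which its call begins. There is no depth.
- env.hand_in(): hands the job in; it is judged then, once.
The state is a dict: "clock": time; "joint_pos": joint angles; "qvel": joint speeds; "tau": joint torques, N m; "tcp_pos": TCP position; "orientation": TCP orientation; "wrist_force": force on the tool from outside, world axes, zero at the start; "ft_torque": the same for the moment, N m; "finger_gap": finger opening in m; "grip_force": force on a finger pad.
Only numpy, scipy, OpenCV 4.12 (cv2) and the standard library are available. Lean on these libraries where they do the work, as an engineer would, in place of code of your own. Each camera call takes 0.05 s, during which the arm holds its last target. There are 200 camera calls.

TASK

Bring the slide dryer up to its working pressure: pull the regulator's black knob up to unlock it, turn it until the black needle of the gauge points at the red flag of the set hand, and push the knob fully back down so that it locks there. Only then swing the yellow lever of the outlet valve fully open, in line with its pipe, and let go. Do not disturb the slides in the drying tray or the things lying on the bench.

Things in the scene. Friction and masses are not known exactly. Their poses are not given: they have to be found in the camera images.
- knob_grip (a point): Regulator knob: black fluted upright cylinder, 41 mm in diameter, 34 mm high, on the dryer's flat top panel; a white line on its grey top cap shows its angle. This point is on its vertical axis, 18 mm above its underside, and moves with it. With the knob down its underside is 12 mm above the panel (this point 30 mm above it).
- knob_top (a point): Centre of the knob's flat top, 34 mm above its underside: the place to push it down, with fingertips and not gripped, since it must be free to turn by up to 8 degrees as its teeth find their gaps (held fast, it can stop half-way, about 4 mm up; a small wiggle then helps).
- knob_lift (a joint): How far the knob is pulled up, m: 0 fully down (locked), 0.008 fully up. Pulls straight up against about 6 N of friction, stays where it is left and shows an orange band beneath itself when up. Pushing it down takes about 5 N, up to 15 N where its teeth meet.
- knob (a joint): Angle of the knob, rad, growing clockwise seen from above, 0 to 8.6. While down, hidden teeth (one every 15 degrees) stop it turning; up by more than 5 mm it turns freely (0.03 N m). It needs about 1.2 to 2.6 rad clockwise, so it may have to be let go and gripped anew.
- needle (a joint): Angle of the gauge's black needle, rad, clockwise from the scale's zero. It follows the knob: needle = 0.5 x knob, so clockwise turning of the knob raises it.
- set_hand (a joint): Angle of the gauge's red set hand on the same scale, rad. Fixed in the run; always higher than where the needle starts.
- needle_tip (a point): Point on the needle, 36 mm from the gauge's centre. The needle is a black bar 3 mm wide on a white dial with black ticks; its long end reaches 42 mm from the centre, its short tail 10 mm.
- set_tip (a point): Centre of the red flag, 10 mm long and 12 mm wide, at the end of the thin red set hand, 36 mm from the gauge's centre. The needle passes over it.
- gauge_center (a point): Centre of the gauge: round, 100 mm in diameter with a steel bezel 18 mm high, lying face up on the dryer's top panel, 126 mm beyond the knob. Its x and y axes are the dryer's: from the knob to the gauge runs +x, from the control box to the drying tray +y. This point is 17 mm above the panel.
- valve_axis (a point): Pivot of the outlet valve's lever, at the lever's mid-height, 39 mm above the top panel; same axes as the gauge's point. Fixed brass valve and a 9 mm steel pipe beneath the lever (top of the pipe 18 mm above the panel), which runs in +y to the drying tray.
- lever_grip (a point): Point at mid-height of the yellow lever, 60 mm from its pivot. The lever is a level bar 13 mm wide, 12 mm high, reaching 78 mm from the pivot.
- valve (a joint): Angle of the lever, rad: 0 closed (lever along the dryer's -x, square to the pipe, on the knob's side), 1.571 fully open (lever along +y, over the pipe); opens clockwise as seen from above. Stays where it is left; friction 0.12 N m (2 N at lever_grip).
- carrier_center (a point): Aluminium slide carrier, 165 x 120 x 10 mm, with four slides, loose in the dryer's low tray under the air-knife bar; centre of its plate. Leave alone.
- mailer_center (a point): White slide mailer box, 95 x 45 x 28 mm, loose beside the control box; its centre. Leave alone.
- marker_center (a point): Blue and white marker pen, 128 mm long, 14 mm thick, loose on the bench in front of the dryer; its centre. Leave alone.
- pipette_center (a point): White and dark-blue hand pipette, 256 mm long, 32 mm thick, loose on the bench to the right; middle of its body. Leave alone.

How it is judged:
On the way, in this order (a step that is already met when the one before it is completed fails the run):
1. the knob is pulled up (unlocked) (value of joint knob_lift above 0.006 m), for 0.2 s.
2. with the knob up, the needle is turned onto the red flag (value of joint knob_lift above 0.004 m and horizontal distance between needle_tip and set_tip below 0.006 m), for 0.2 s.
3. the knob is pushed fully down and the needle still points at the flag (value of joint knob_lift below 0.0015 m and horizontal distance between needle_tip and set_tip below 0.006 m), for 0.3 s.
4. the valve lever is swung fully open (value of joint valve above 1.45 rad), for 0.2 s.
At the end, for the whole second after the job is handed in: The knob is fully down (within 1.5 mm), the needle points at the red flag (needle tip within 6 mm of the flag's centre, so over the flag; about 9.5 degrees), and the valve lever is within 7 degrees of fully open (all of step 3 and value of joint valve above 1.45 rad); the robot touches nothing.
It fails at once if the valve is opened while the knob is not locked down or the needle is off the flag (value of joint valve above 0.35 rad and (value of joint knob_lift above 0.003 m or horizontal distance between needle_tip and set_tip above 0.009 m)).
It fails at once if the slide carrier is moved by more than 15 mm (distance of carrier_center from where it was at the start of the episode above 0.015 m).
It fails at once if a thing on the bench is moved by more than 25 mm (distance of any of mailer_center, marker_center, pipette_center from where it was at the start of the episode above 0.025 m).
It also fails if it takes over 61 s, if anything falls off the work surface, if the arm or the gripper's body presses on something with over 40 N, if the wrist force passes 120 N, or if a joint passes its speed limit or range.

## Working session

There is one attempt and no reset: what is moved stays moved. The work goes in short steps, Python scripts to look and compute and a shell command to move; the robot and the scene stay as the last step left them, time stands still between calls to the robot, and variables do not carry over. Pictures are saved under pics/ and viewed, at most 10 in all, crops included, and the job is handed in when it is done.

```bash
ls; mkdir -p pics
cat > h.py <<'E'
import numpy as np,cv2,json
from workcell import env
def cam(n):
    c=env.read_camera(n); f=240/np.tan(np.radians(c["fov_y"]/2))
    c["K"]=np.array([[f,0,c["cx"]],[0,f,c["cy"]],[0,0,1.]]); return c
def ray(c,p):
    u=cv2.undistortPoints(np.array([[p]],float),c["K"],np.array(c["D"],float))[0,0]
    T=np.array(c["T"]); d=T[:3,:3]@np.array([u[0],-u[1],-1]); return T[:3,3],d/np.linalg.norm(d)
def onz(c,p,z):
    o,d=ray(c,p); return o+d*(z-o[2])/d[2]
def two(c1,p1,c2,p2):
    a,d=ray(c1,p1);b,e=ray(c2,p2)
    s=np.linalg.lstsq(np.c_[d,-e],b-a,rcond=None)[0]
    P,Q=a+s[0]*d,b+s[1]*e; return (P+Q)/2,np.linalg.norm(P-Q)
def proj(c,X):
    T=np.array(c["T"]); x=T[:3,:3].T@(np.array(X,float)-T[:3,3]); x=x*[1,-1,-1]
    return cv2.projectPoints(x.reshape(1,1,3),np.zeros(3),np.zeros(3),c["K"],np.array(c["D"],float))[0].ravel()
def save(c,n): cv2.imwrite("pics/"+n,c["img"][:,:,::-1])
E
python3 - <<'E'
from h import *
for n in("scene","top"):
    c=cam(n); save(c,n+"0.png"); print(n,c["fov_y"],c["D"],np.round(c["T"],3).tolist())
s=env.get_state(); print(s["clock"],s["tcp_pos"],s["orientation"],s["finger_gap"],env.tip_extent)
E
```

```text
pics
scene 53.23013584830402 [-0.00790239  0.          0.          0.          0.        ] [[0.547, -0.595, 0.589, 1.246], [0.837, 0.379, -0.394, -0.598], [0.012, 0.708, 0.706, 0.949], [0.0, 0.0, 0.0, 1.0]]
top 43.71683998494936 [0.06731287 0.         0.         0.         0.        ] [[0.015, 0.993, -0.118, 0.41], [-1.0, 0.014, -0.008, -0.157], [-0.007, 0.118, 0.993, 1.233], [0.0, 0.0, 0.0, 1.0]]
0.1 [ 0.16369904 -0.550764    0.24147931] [-8.28318916e-04  9.89590300e-01  1.43910918e-01 -6.58680846e-07] 0.0851613671471004 0.011
```

View pics/scene0.png

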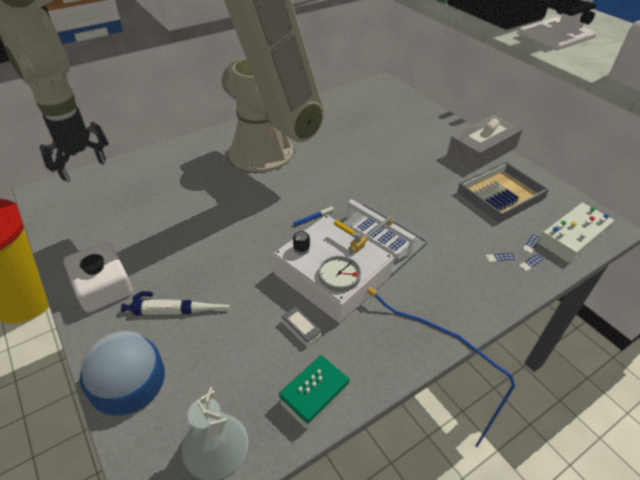

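View pics/top0.png

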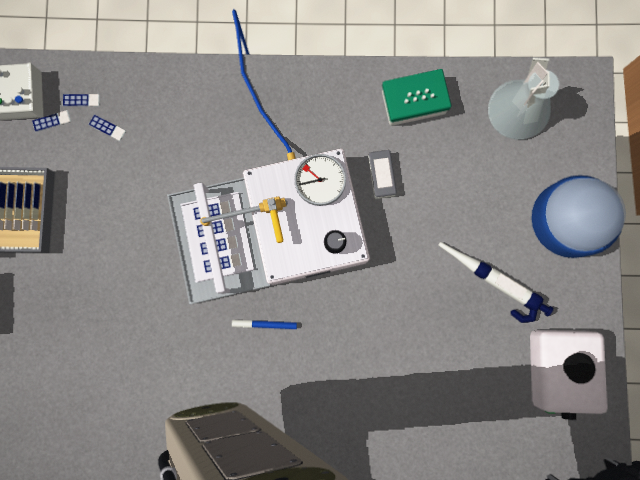

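The scene view shows the dryer with knob (301,240), gauge (340,273) and lever (345,228). In the top view they are the knob (335,242), gauge (320,180), pivot (270,205) and lever end (279,240). The needle points left, and the flag is at about (306,168).

Run:
```python
from h import *
a=cv2.imread("pics/top0.png")[145:265,245:375]; b=cv2.imread("pics/scene0.png")[200:300,270:400]
a=cv2.resize(a,(520,480),interpolation=cv2.INTER_CUBIC)[:, :400+120]; b=cv2.resize(b,(280,215),interpolation=cv2.INTER_CUBIC)
o=np.zeros((480,800,3),np.uint8);o[:,:520]=a;o[:215,520:]=b;cv2.imwrite("pics/crop0.png",o)
ct,cs=cam("top"),cam("scene")
def blob(c,lo,hi,roi):
    x,y,w,h=roi; hsv=cv2.cvtColor(c["img"],cv2.COLOR_RGB2HSV)[y:y+h,x:x+w]
    m=cv2.inRange(hsv,lo,hi); n,l,s,ce=cv2.connectedComponentsWithStats(m)
    i=1+s[1:,4].argmax(); return ce[i]+[x,y],s[i]+np.array([x,y,0,0,0])
kt=blob(ct,(0,0,0),(180,255,75),(318,226,34,34)); ks=blob(cs,(0,0,0),(180,255,75),(288,228,26,26))
print(kt,ks)
# red flag
r=lambda c,roi:blob(c,(0,120,80),(8,255,255),roi)
print(r(ct,(290,150,60,60)),r(cs,(315,250,50,45)))
# white dial ellipse
for c,roi in((ct,(290,150,62,60)),(cs,(315,250,50,45))):
    x,y,w,h=roi;g=c["img"][y:y+h,x:x+w].copy(); print(cv2.cvtColor(g,cv2.COLOR_RGB2GRAY)[h//2])
# lever
print(blob(ct,(18,120,80),(32,255,255),(250,190,45,60)),blob(cs,(18,120,80),(32,255,255),(325,215,45,40)))
```

```text
(array([334.55851064, 242.85106383]), array([324, 231,  22,  22, 188])) (array([300.87692308, 244.40512821]), array([293, 234,  16,  19, 195]))
(array([308.33962264, 169.8490566 ]), array([302, 164,  17,  15,  53])) (array([354.46666667, 273.73333333]), array([352, 272,   5,   4,  15]))
[228 231 230 230 212 167 119 132 134 138 234 236 235 235 235 236 235 235
 235 235 204 163 161 104 102  60  55  36  30  22  24  23 103 128 132 227
 229 229 234 235 235 235 236 235 236 235 235 236 235 235 235 232 228 207
 181 142 134 137 138 141 137  90]
[167 132 109 108 131 159 177 184 191 195 197 195 197 196 196 196 194 198
 195 195 197 192 166 100  48  50  98 152 161 164 175 183 181 182 182 183
 182 172 143 131 116 100  95  99 107 139 166 184 188 187]
(array([274.53717026, 215.70983213]), array([259, 197,  27,  46, 417])) (array([357.81034483, 244.06034483]), array([351, 236,  15,  15, 116]))
```

View pics/crop0.png

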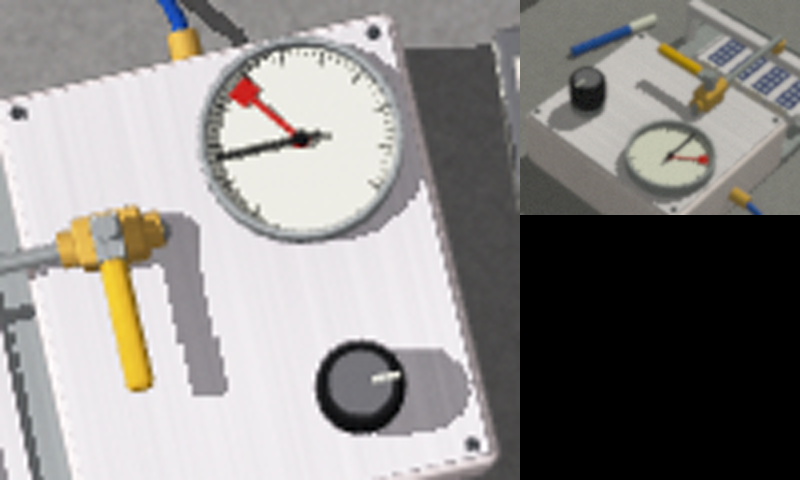

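The crop (4x, origin 245,145) puts the gauge centre at (320.2,179.5), the knob cap at (335.2,241), the pivot at (272.7,204.2) and the lever end at (280,242.2). The needle tip is at (299.5,184.3) and the flag at (306,168).

Run:
```python
from h import *
ct,cs=cam("top"),cam("scene")
print("gauge",two(ct,(320.2,179.5),cs,(339.6,273)),"knobtop",two(ct,(335.2,241),cs,(301.6,234.9)))
for zp in (.07,.08,.09,.1,.11,.12):
    g=onz(ct,(320.2,179.5),zp+.017);k=onz(ct,(335.2,241),zp+.046); print(zp,g[:2],k[:2],np.linalg.norm((g-k)[:2]))
zp=two(ct,(320.2,179.5),cs,(339.6,273))[0][2]-.017
g=onz(ct,(320.2,179.5),zp+.017);k=onz(ct,(335.2,241),zp+.046)
n=onz(ct,(299.5,184.3),zp+.017);f=onz(ct,(306,168),zp+.015)
p=onz(ct,(272.7,204.2),zp+.045);l=onz(ct,(280,242.2),zp+.045)
A=lambda v:np.degrees(np.arctan2(v[1],v[0]))
print("axis x",A(g-k),"needle",A(n-g),np.linalg.norm(n-g),"flag",A(f-g),np.linalg.norm(f-g),"piv",p,"lev",A(l-p),np.linalg.norm(l-p))
s=env.get_state();print(s["tcp_pos"],s["wrist_force"])
```

```text
gauge (array([ 0.65808413, -0.13621406,  0.09185611]), np.float64(0.003668635683625928)) knobtop (array([ 0.53428644, -0.16562388,  0.13115307]), np.float64(0.005559945133100972))
0.07 [ 0.65817342 -0.13770881] [ 0.53462365 -0.16820069] 0.12725682326595672
0.08 [ 0.65600567 -0.13787998] [ 0.53350535 -0.16810342] 0.1261736258363583
0.09 [ 0.65383792 -0.13805115] [ 0.53238705 -0.16800614] 0.125090429084397
0.1 [ 0.65167017 -0.13822232] [ 0.53126875 -0.16790887] 0.1240072330278304
0.11 [ 0.64950242 -0.13839349] [ 0.53015044 -0.16781159] 0.1229240376850415
0.12 [ 0.64733467 -0.13856465] [ 0.52903214 -0.16771431] 0.12184084307506766
axis x 13.861452322716772 needle 104.05210500085862 0.041267686673705485 flag 50.829426319504336 0.036267302915432426 piv [ 0.60240774 -0.04940483  0.11985611] lev -167.88538602730728 0.07354173119086302
[ 0.16372106 -0.55107458  0.24199289] [-0.08225013  0.49359946 -0.23812683]
```

Panel height is about 0.08 m (the knob-gauge distance matches 126 mm), with the knob at (0.5335,-0.168) and dryer yaw 13.9°. The needle has to move about 53° clockwise, which is about 106° of knob.

```bash
for i in 1 2 3; do python3 -m jog '[[-1,0.0309,-0.0175,0,0],[-1,0.0309,-0.0175,0,0],[-1,0.0309,-0.0175,0,0],[-1,0.0309,-0.0175,0,0],[-1,0.0309,-0.0175,0,0]]' 40 | tail -5; done
for i in 1 2 3; do python3 -m jog '[[-1,0,0,0,-7.1],[-1,0,0,0,-7.1],[-1,0,0,0,-7.1],[-1,0,0,0,-7.1],[-1,0,0,0,-7.1]]'|tail -5; done
python3 - <<'E'
from h import *
s=env.get_state();print(s["joint_pos"],s["tcp_pos"],s["orientation"])
c=cam("wrist");save(c,"w1.png");print(np.round(c["T"],3).tolist(),proj(c,(.5335,-.168,.126)))
E
```

```text
tcp_pos: [0.2877, -0.4221, 0.2423]
orientation: [0.0, 0.99, 0.144, 0.0]
wrist_force: [0.8, 0.7, 0.1]
finger_gap: 0.0857
grip_force: 0.0
tcp_pos: [0.4111, -0.294, 0.2424]
orientation: [0.0, 0.99, 0.144, 0.0]
wrist_force: [0.0, 0.5, 0.0]
finger_gap: 0.0855
grip_force: 0.0
tcp_pos: [0.5343, -0.166, 0.2424]
orientation: [0.0, 0.99, 0.144, 0.0]
wrist_force: [-0.0, -0.5, 0.4]
finger_gap: 0.0853
grip_force: 0.0
tcp_pos: [0.5334, -0.1673, 0.2421]
orientation: [-0.0, 0.897, 0.442, -0.0]
wrist_force: [0.2, -0.0, 0.1]
finger_gap: 0.0855
grip_force: 0.0
tcp_pos: [0.5332, -0.1675, 0.2422]
orientation: [-0.0, 0.72, 0.694, -0.0]
wrist_force: [0.5, -0.4, 0.4]
finger_gap: 0.0856
grip_force: 0.0
tcp_pos: [0.5332, -0.1676, 0.2422]
orientation: [-0.0, 0.474, 0.88, -0.0]
wrist_force: [-0.4, -0.6, 0.4]
finger_gap: 0.0855
grip_force: 0.0
[-4.48062471e-01  2.81920390e-01  3.01251438e-03  1.29197835e+00
 -1.20166271e-04  5.39868834e-01] [ 0.53322708 -0.16758173  0.24224483] [-4.21445640e-05  4.74121201e-01  8.80459585e-01 -6.20824213e-05]
[[0.835, -0.527, -0.16, 0.493], [0.551, 0.799, 0.242, -0.106], [0.0, -0.29, 0.957, 0.373], [0.0, 0.0, 0.0, 1.0]] [312.71578    234.98597751]
```

View pics/w1.png

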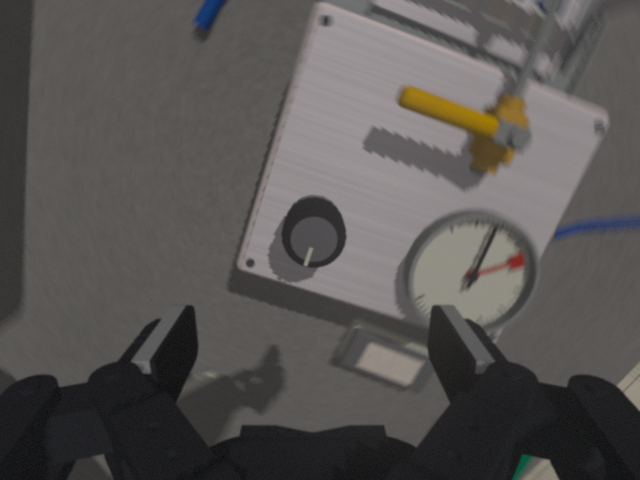

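The wrist view shows the knob cap at (314,241), gauge centre at (470,275), needle tip at (495,227), flag at (515,261), lever end at (406,96) and pivot at (512,127).

Run:
```python
from h import *
ct,c=cam("top"),cam("wrist")
print("g",two(ct,(320.2,179.5),c,(470,275)),"k",two(ct,(335.2,241),c,(314,241)),"lev",two(ct,(280,242.2),c,(405,95)),"piv",two(ct,(272.7,204.2),c,(513,130)))
print("k",onz(c,(314,241),.126))
z=.097;g,n,f=[onz(c,p,z)[:2] for p in((470,275),(495,227),(515,261))];A=lambda v:np.degrees(np.arctan2(v[1],v[0]))
print(g,A(n-g),A(f-g),np.linalg.norm(f-g))
```

```text
g (array([ 0.65689776, -0.13758264,  0.09328189]), np.float64(0.0004961387338684504)) k (array([ 0.53305371, -0.16771418,  0.13931503]), np.float64(0.0021268706777599613)) lev (array([ 0.52993998, -0.06655203,  0.13357214]), np.float64(0.002173922271200526)) piv (array([ 0.59968402, -0.048037  ,  0.12829036]), np.float64(0.005048874908418231))
k [ 0.53644299 -0.17097472  0.126     ]
[ 0.65481389 -0.13693667] 102.46404309729213 51.691899369092944 0.03488130176943727
```

```bash
python3 -m jog '[[-1,0,0,0.034,0],[-1,0,0,0.034,0],[-1,0,0,0.034,0],[-1,0,0,0.034,0],[-1,0,0,0,0]]' 40; python3 -m jog '[[1,0,0,0,0],[1,0,0,0,0],[1,0,0,0,0],[1,0,0,0,0],[1,0,0,0,0]]' 40;python3 -m jog '[[1,0,0,0,0],[1,0,0,0,0],[1,0,0,0,0],[1,0,0,0,0],[1,0,0,0,0]]' 40
python3 - <<'E'
from h import *
ct=cam("top");save(ct,"t2.png")
cs=cam("scene");cv2.imwrite("pics/s2.png",cv2.resize(cs["img"][180:310,230:410,::-1],(720,520),interpolation=3))
E
```

```text
clock: 3.37
tcp_pos: [0.5288, -0.1655, 0.0998]
orientation: [-0.006, 0.478, 0.878, -0.0]
wrist_force: [-2.2, 0.4, -0.2]
finger_gap: 0.0854
grip_force: 0.0
clock: 3.78
tcp_pos: [0.5348, -0.1687, 0.1092]
orientation: [0.002, 0.477, 0.879, -0.0]
wrist_force: [-1.8, 0.0, 4.9]
finger_gap: 0.0398
grip_force: 39.8
clock: 4.2
tcp_pos: [0.5348, -0.1687, 0.1091]
orientation: [0.002, 0.477, 0.879, -0.0]
wrist_force: [-1.4, -0.2, 5.1]
finger_gap: 0.0401
grip_force: 39.8
```

View pics/s2.png

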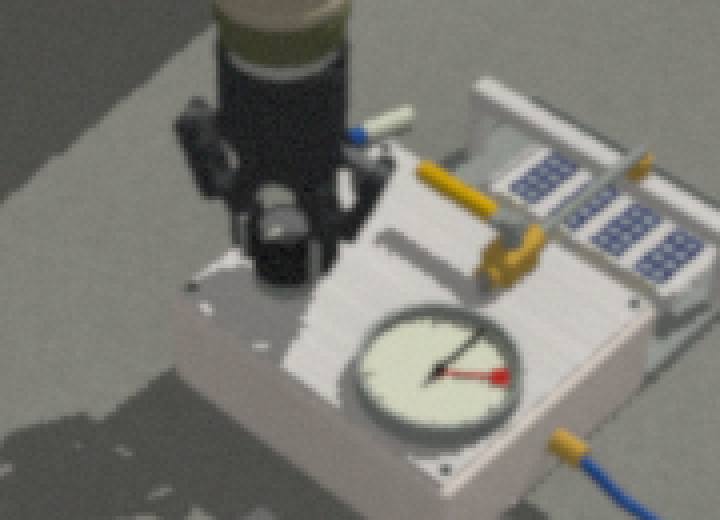

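The knob is gripped (gap 40 mm), and the scene view shows gauge, needle and lever clear of the gripper. Now I lift it.

```bash
python3 -m jog '[[1,0,0,-0.003,0],[1,0,0,-0.003,0],[1,0,0,-0.003,0],[1,0,0,0,0],[1,0,0,0,0]]' 60;python3 -m jog '[[1,0,0,-0.002,0],[1,0,0,0,0],[1,0,0,0,0]]'
```

```text
clock: 4.72
tcp_pos: [0.5346, -0.1686, 0.1167]
orientation: [0.002, 0.477, 0.879, -0.0]
wrist_force: [2.4, -3.9, 2.3]
finger_gap: 0.0389
grip_force: 61.7
clock: 4.97
tcp_pos: [0.5346, -0.1685, 0.1175]
orientation: [0.001, 0.477, 0.879, -0.0]
wrist_force: [5.9, -4.9, -5.4]
finger_gap: 0.0391
grip_force: 64.3
```

```bash
python3 -m jog '[[1,0,0,0,6],[1,0,0,0,6],[1,0,0,0,6],[1,0,0,0,6],[1,0,0,0,6]]';python3 -m jog '[[1,0,0,0,6],[1,0,0,0,6],[1,0,0,0,6],[1,0,0,0,6],[1,0,0,0,0]]'
python3 - <<'E'
from h import *
cs=cam("scene");cv2.imwrite("pics/s3.png",cv2.resize(cs["img"][220:310,275:395,::-1],(720,540),interpolation=3))
s=env.get_state();print(s["joint_pos"],s["ft_torque"])
E
```

```text
clock: 5.38
tcp_pos: [0.5345, -0.1686, 0.1175]
orientation: [0.001, 0.69, 0.724, 0.0]
wrist_force: [4.5, -4.9, -4.7]
finger_gap: 0.0393
grip_force: 64.4
clock: 5.8
tcp_pos: [0.5343, -0.1686, 0.1174]
orientation: [0.001, 0.825, 0.565, 0.0]
wrist_force: [4.6, -4.5, -4.8]
finger_gap: 0.0395
grip_force: 64.5
[-4.48455568e-01  3.50837047e-01 -2.15904996e-01  1.00171174e+00
 -8.75156673e-04  1.48947192e+00] [-1.00519964 -0.89261058 -0.0246822 ]
```

View pics/s3.png

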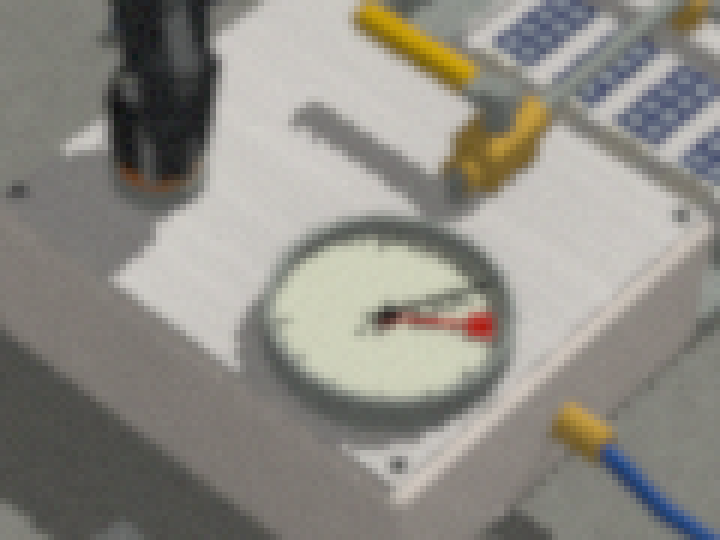

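The orange band shows beneath the knob, and the needle tip (480,290) is nearing the flag (482,326), with the centre at (386,317). I'll compute the remaining angle.

```bash
cat > ang.py <<'E'
from h import *
def ang(c,ps,z=.097):
    g,n,f=[onz(c,p,z)[:2] for p in ps];A=lambda v:np.degrees(np.arctan2(v[1],v[0]))
    print(g,A(n-g),A(f-g),np.linalg.norm(n-g),np.linalg.norm(f-g),"knob turn",2*(A(n-g)-A(f-g)))
E
python3 - <<'E'
from ang import *
c=cam("scene"); q=lambda x,y:(275+x/6-.4,220+y/6-.4)
ang(c,[q(386,317),q(478,290),q(482,326)])
E
```

```text
[ 0.66008018 -0.13760922] 78.30222115934251 50.332363720203624 0.03973196368809143 0.03771216893619454 knob turn 55.93971487827777
```

```bash
python3 -m jog '[[1,0,0,0,6],[1,0,0,0,6],[1,0,0,0,6],[1,0,0,0,6],[1,0,0,0,6]]';python3 -m jog '[[1,0,0,0,6],[1,0,0,0,6],[1,0,0,0,6],[1,0,0,0,3],[1,0,0,0,0]]';python3 -m jog '[[1,0,0,0,0],[1,0,0,0,0],[1,0,0,0,0]]'
python3 - <<'E'
from h import *
cs=cam("scene");cv2.imwrite("pics/s4.png",cv2.resize(cs["img"][220:310,275:395,::-1],(720,540),interpolation=3))
s=env.get_state();print(s["joint_pos"])
E
```

```text
clock: 6.32
tcp_pos: [0.5341, -0.1685, 0.1175]
orientation: [0.001, 0.943, 0.332, 0.0]
wrist_force: [4.0, -4.3, -4.0]
finger_gap: 0.0392
grip_force: 64.5
clock: 6.73
tcp_pos: [0.5341, -0.1684, 0.1175]
orientation: [0.001, 0.988, 0.156, 0.001]
wrist_force: [3.6, -5.9, -3.8]
finger_gap: 0.0394
grip_force: 64.6
clock: 6.98
tcp_pos: [0.5341, -0.1683, 0.1175]
orientation: [0.001, 0.988, 0.157, 0.001]
wrist_force: [3.7, -4.5, -4.0]
finger_gap: 0.0396
grip_force: 64.6
[-4.48359074e-01  3.50726690e-01 -2.16053321e-01  1.00215256e+00
 -7.17055818e-04  2.37867598e+00]
```

View pics/s4.png

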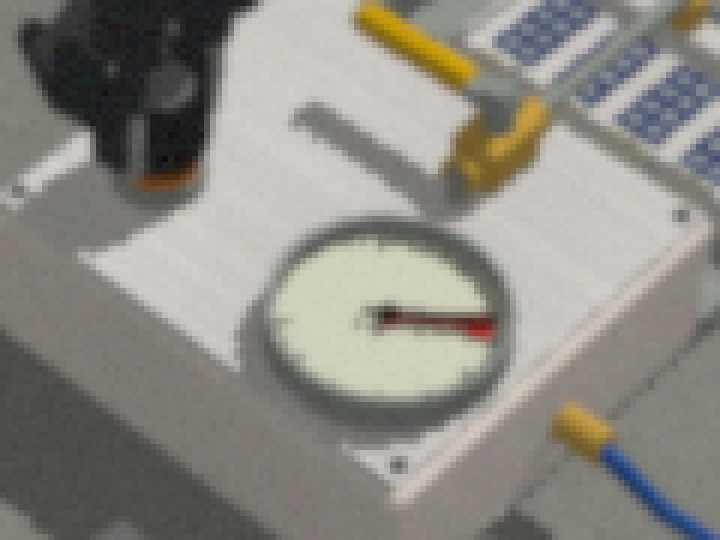

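The needle now lies over the flag, a few degrees short of its centre. Release, rise, and shut the fingers.

```bash
python3 -m jog '[[-1,0,0,0,0],[-1,0,0,0,0],[-1,0,0,0,0],[-1,0,0,0,0],[-1,0,0,0,0]]';python3 -m jog '[[-1,0,0,-0.02,0],[-1,0,0,-0.02,0],[-1,0,0,-0.02,0],[1,0,0,0,0],[1,0,0,0,0]]';python3 -m jog '[[1,0,0,0,0],[1,0,0,0,0],[1,0,0,0,0],[1,0,0,0,0],[1,0,0,0,0]]'
```

```text
clock: 7.45
tcp_pos: [0.533, -0.1673, 0.1173]
orientation: [-0.0, 0.988, 0.157, -0.0]
wrist_force: [-0.6, -0.1, 0.2]
finger_gap: 0.0853
grip_force: 0.0
clock: 7.87
tcp_pos: [0.5341, -0.1679, 0.1786]
orientation: [0.001, 0.988, 0.157, 0.001]
wrist_force: [-0.3, 0.1, -0.1]
finger_gap: 0.064
grip_force: 0.0
clock: 8.28
tcp_pos: [0.533, -0.1674, 0.1766]
orientation: [-0.0, 0.988, 0.157, -0.001]
wrist_force: [0.2, -0.1, -0.3]
finger_gap: 0.0005
grip_force: 0.0
```

```bash
python3 -m jog '[[1,0,0,0.012,0],[1,0,0,0.008,0],[1,0,0,0.004,0],[1,0,0,0.002,0],[1,0,0,0,0]]';for i in 1 2 3; do python3 -m jog '[[1,0,0,0.001,0],[1,0,0,0.001,0],[1,0,0,0.001,0],[1,0,0,0,0],[1,0,0,0,0]]' | grep -E "tcp|wrist"; done
```

```text
clock: 8.7
tcp_pos: [0.5329, -0.1674, 0.1507]
orientation: [-0.0, 0.988, 0.157, -0.001]
wrist_force: [0.2, -0.1, 0.5]
finger_gap: 0.0001
grip_force: 0.0
tcp_pos: [0.5336, -0.1677, 0.1489]
wrist_force: [-1.4, 0.7, 4.1]
tcp_pos: [0.5335, -0.1677, 0.1452]
wrist_force: [-0.2, 0.4, 3.2]
tcp_pos: [0.5335, -0.1677, 0.1422]
wrist_force: [1.0, -0.9, 2.9]
```

```bash
for i in 1 2; do python3 -m jog '[[1,0,0,0.001,0],[1,0,0,0.001,0],[1,0,0,0.001,0],[1,0,0,0,0],[1,0,0,0,0]]' | grep -E "tcp|wrist"; done
```

```text
tcp_pos: [0.5337, -0.1678, 0.1418]
wrist_force: [-2.7, 1.3, 18.8]
tcp_pos: [0.534, -0.1679, 0.1416]
wrist_force: [-9.2, 3.8, 34.5]
```

Hard stop about 8 mm below first contact, so the knob is down. I'll back off and check with the wrist view.

```bash
python3 -m jog '[[1,0,0,-0.006,0],[1,0,0,-0.025,0],[1,0,0,-0.025,0],[1,0,0,-0.025,0],[1,0,0,-0.02,0]]' | grep -E "tcp|wrist"; python3 -m jog '[[1,0,0,0,0],[1,0,0,0,0],[1,0,0,0,0]]'|grep tcp
python3 - <<'E'
from ang import *
c=cam("wrist");save(c,"w5.png"); g=(.657,-.1376,.1)
print(proj(c,g)); s=env.get_state();print(s["tcp_pos"],s["joint_pos"])
cs=cam("scene");cv2.imwrite("pics/s5.png",np.vstack([cv2.resize(cs["img"][220:310,275:395,::-1],(400,300),interpolation=3),cv2.resize(c["img"][:,:,::-1],(400,300))]))
E
```

```text
tcp_pos: [0.5327, -0.1673, 0.2382]
wrist_force: [0.0, 0.6, -0.0]
tcp_pos: [0.5326, -0.1672, 0.2359]
[328.96047663  25.42036692]
[ 0.53235613 -0.16715533  0.23553145] [-4.48047368e-01  2.84576892e-01 -9.82786080e-03  1.27956151e+00
 -1.24825679e-04  2.37855993e+00]
```

View pics/s5.png

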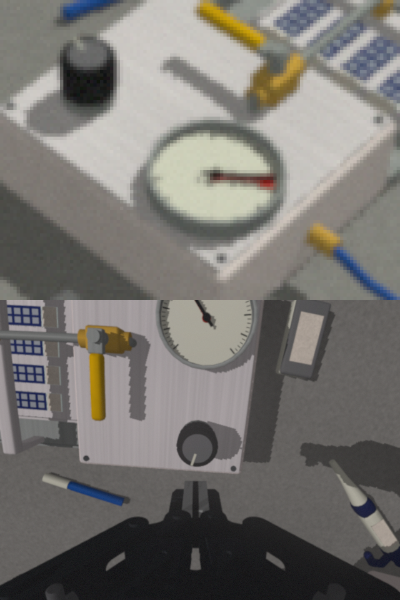

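No orange band: the knob is down, the needle is over the flag and the lever is untouched. I'll check the needle numerically and plan the lever push.

```bash
python3 - <<'E'
from h import *
for n,g0 in(("scene",None),("top",(320.2,179.5))):
    c=cam(n); g=onz(c,g0,.1)[:2] if g0 else onz(c,(275+386/6-.4,220+317/6-.4),.1)[:2]
    im=cv2.cvtColor(c["img"],cv2.COLOR_RGB2HSV).astype(int)
    D,R=[],[]
    for y in range(150,320):
        for x in range(285,375):
            v=onz(c,(x,y),.1)[:2]-g; r=np.hypot(*v)
            if .015<r<.034 and im[y,x,2]<95 and im[y,x,1]<120: D.append(np.degrees(np.arctan2(v[1],v[0])))
            if .028<r<.044 and im[y,x,1]>140 and im[y,x,2]>100 and (im[y,x,0]<8 or im[y,x,0]>172): R.append(np.degrees(np.arctan2(v[1],v[0])))
    print(n,len(D),np.median(D),np.percentile(D,[10,90]),len(R),np.mean(R) if R else 0, (min(R),max(R)) if R else 0)
s=env.get_state();print(s["clock"],s["tcp_pos"],s["orientation"])
E
python3 -m jog '[[1,0,0,0,4],[1,0.017,-0.028,0,0],[1,0.016,-0.029,0,0],[1,0,0,0,0],[1,0,0,0,0]]'
```

```text
scene 4 52.99113231631226 [51.58255532 54.06415695] 8 47.36854413561173 (np.float64(43.73405586429431), np.float64(50.479571000648406))
top 30 68.9297197284298 [51.6113936  86.03837606] 0 0 0
11.65 [ 0.53255199 -0.16724363  0.23580608] [-7.42863466e-04  9.87621862e-01  1.56847496e-01 -1.16977199e-03]
clock: 12.07
tcp_pos: [0.5513, -0.1028, 0.2366]
orientation: [-0.0, 0.992, 0.124, -0.001]
wrist_force: [0.5, 0.1, -0.2]
finger_gap: 0.0002
grip_force: 0.0
```

Needle at 53° against the flag's 50.5°, well inside tolerance. I descend beside the lever and push along the arc.

```bash
python3 -m jog '[[1,0,0,0.035,0],[1,0,0,0.035,0],[1,0,0,0.03,0],[1,0,0,0.012,0],[1,0,0,0,0]]'| grep -E "tcp|wrist"
python3 -m jog '[[1,0,-0.006,0,0],[1,0,-0.006,0,0],[1,0,-0.006,0,0],[1,0,-0.004,0,0],[1,0,0,0,0]]'| grep -E "tcp|wrist"
python3 -m jog '[[1,-0.001,-0.006,0,0],[1,-0.001,-0.006,0,0],[1,-0.001,-0.006,0,0],[1,-0.001,-0.006,0,0],[1,0,-0.006,0,0]]'| grep -E "tcp|wrist"
```

```text
tcp_pos: [0.5483, -0.1042, 0.121]
wrist_force: [-0.6, -0.6, -0.4]
tcp_pos: [0.5466, -0.0823, 0.1266]
wrist_force: [-0.5, -0.5, -0.3]
tcp_pos: [0.5345, -0.0544, 0.1253]
wrist_force: [1.5, -3.0, -0.5]
```

```bash
python3 -m jog '[[1,0.001,-0.006,0,0],[1,0.002,-0.006,0,0],[1,0.003,-0.006,0,0],[1,0.004,-0.006,0,0],[1,0.004,-0.006,0,0]]'| grep -E "tcp|wrist"
python3 -m jog '[[1,0.006,-0.005,0,0],[1,0.006,-0.004,0,0],[1,0.007,-0.004,0,0],[1,0.007,-0.004,0,0],[1,0.006,-0.003,0,0]]'| grep -E "tcp|wrist"
python3 -m jog '[[1,0.001,0,0,0],[1,0.001,0,0,0],[1,0,0,0,0],[1,0,0,0,0]]'| grep -E "tcp|wrist"
python3 - <<'E'
from h import *
c=cam("scene");t=cam("top");cv2.imwrite("pics/s6.png",np.vstack([cv2.resize(c["img"][200:310,260:430,::-1],(464,300),interpolation=3),cv2.resize(t["img"][145:255,210:380,::-1],(464,300),interpolation=3)]))
E
```

```text
tcp_pos: [0.5412, -0.0216, 0.1251]
wrist_force: [0.3, -3.3, -0.0]
tcp_pos: [0.5678, 0.0055, 0.125]
wrist_force: [-1.9, -2.4, -0.0]
tcp_pos: [0.5695, 0.0056, 0.1253]
wrist_force: [-0.2, 0.4, 0.2]
```

View pics/s6.png

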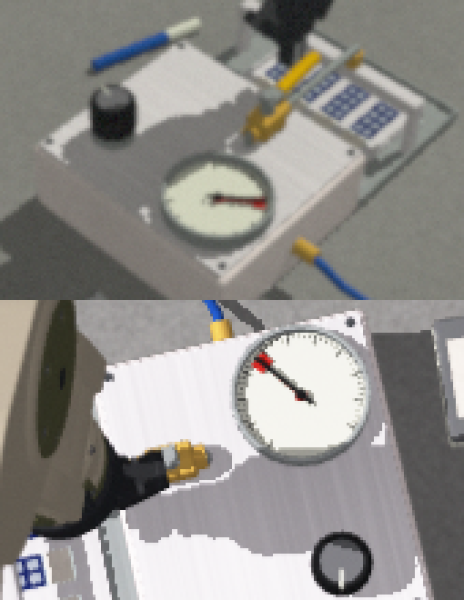

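The lever is nearly over the pipe and the needle crosses the red flag. I keep pushing until the lever's stop shows as force.

```bash
for i in 1 2 3; do python3 -m jog '[[1,0.001,0,0,0],[1,0.001,0,0,0],[1,0.001,0,0,0],[1,0,0,0,0]]'| grep -E "tcp|wrist"; done
```

```text
tcp_pos: [0.5722, 0.0062, 0.1253]
wrist_force: [-2.3, 0.4, 1.0]
tcp_pos: [0.5744, 0.0067, 0.1252]
wrist_force: [-5.6, -0.3, 2.7]
tcp_pos: [0.5745, 0.0068, 0.1251]
wrist_force: [-12.8, -2.1, 7.8]
```

Firm stop reached. Back off, rise clear and verify.

```bash
python3 -m jog '[[1,-0.008,0,0,0],[1,-0.012,0,0,0],[1,0,0,-0.03,0],[1,0,0,-0.035,0],[1,0,0,-0.035,0]]'| grep -E "tcp|wrist";python3 -m jog '[[1,-0.03,-0.02,-0.02,0],[1,-0.03,-0.02,0,0],[1,-0.03,-0.02,0,0],[1,0,0,0,0],[1,0,0,0,0]]'
python3 - <<'E'
from h import *
c=cam("scene");t=cam("top");cv2.imwrite("pics/s7.png",np.vstack([cv2.resize(c["img"][200:310,260:430,::-1],(464,300),interpolation=3),cv2.resize(t["img"][145:255,210:380,::-1],(464,300),interpolation=3)]))
E
```

```text
tcp_pos: [0.5585, 0.0025, 0.2258]
wrist_force: [1.4, -0.4, 0.4]
clock: 16.42
tcp_pos: [0.4562, 0.0395, 0.246]
orientation: [0.0, 0.992, 0.123, 0.001]
wrist_force: [0.3, -0.3, 0.5]
finger_gap: -0.0001
grip_force: 0.0
```

View pics/s7.png

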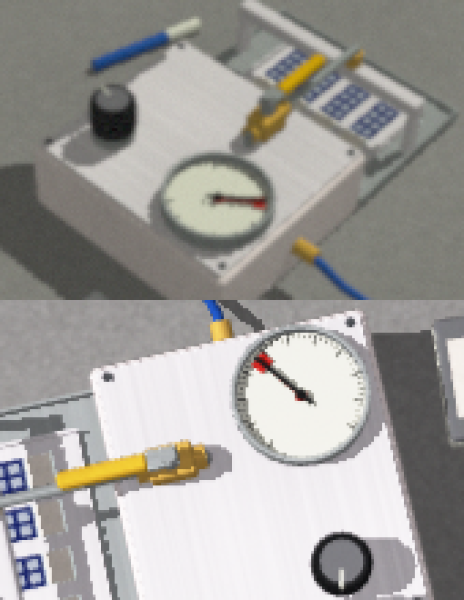

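The lever lies in line over the pipe, the needle is on the flag and the knob is down, with the robot clear.

```bash
python3 -c "
from workcell import env
print(env.hand_in())"
```

```text
the job is handed in; nothing more can be done
None
```

The job is handed in at about 16.5 s of the 61 s allowed: the knob is locked down with the needle about 2.5° from the flag's centre, the outlet valve lever was pushed to its stop in line with the pipe, and the arm is clear; hand-in returned no verdict, so this rests on the pictures and force readings.

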